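# Open the returns drum and clear the bench into it

### The job

Unscrew the lid of the returns drum, lift it off and lay it knob up on the rubber mat, wholly on it. Then pour the terminator plugs from the cup into the drum and stand the empty cup upright back on the cork coaster; every loose transceiver module on the bench, and any plug that spills, goes into the drum too, and the drum is left open for the next returns. Leave the meter and the cleaning cassette where they lie.

Things in the scene. Friction and masses are not known exactly. Their poses are not given: they have to be found in the camera images.
- drum: Grey plastic returns drum, fixed upright on the bench: 140 mm across, 120 mm high to the rim of its neck, bore 100 mm across down to a floor 6 mm above the bench. The neck has an ordinary right-hand thread: the lid, turned anticlockwise seen from above, rises 8 mm a turn (2 mm axial play) and is let go after about 2.1 turns, not before. Origin: centre of the underside, z up.
- drum_mouth (a point): Centre of the drum's mouth, on its axis at the height of the rim, 120 mm above the bench.
- lid: Black screw lid, 130 mm across, 70 mm high: skirt and top 36 mm high, on it a round knob 50 mm across, 34 mm high. About 0.2 kg. It starts screwed on, its origin 90 mm above the drum's; it turns easily and stays where it is left. Origin: centre of its lower edge, z along its axis to the knob.
- lid_knob (a point): Middle of the lid's knob, on the lid's axis, 53 mm above the lid's lower edge and 17 mm below the knob's flat top.
- mat: Square black rubber mat, 200 x 200 x 3 mm, fixed on the bench. Origin at the centre of its underside, x and y along its sides.
- coaster: Round cork coaster, 110 mm across, 4 mm thick, fixed on the bench. Origin at the centre of its underside.
- cup: White plastic cup, 85 mm high, 55 mm across at the foot widening to 71 mm at the rim (63 mm at half height), wall 3 mm, floor 5 mm, about 0.12 kg empty. It starts upright on the coaster with the plugs in it. Origin at the centre of its underside, z along its axis to the mouth.
- cup_rim (a point): Centre of the cup's mouth, 85 mm above its underside.
- plug0: Brass terminator plug, a stubby barrel 21 mm across and 24 mm long, 25 g, smooth and slippery (friction about 0.2), at first in the cup (not every plug is there on every start). Origin at the centre of one end, z along its axis into the barrel.
- plug1: Brass terminator plug, a stubby barrel 21 mm across and 24 mm long, 25 g, smooth and slippery (friction about 0.2), at first in the cup (not every plug is there on every start). Origin at the centre of one end, z along its axis into the barrel.
- plug2: Brass terminator plug, a stubby barrel 21 mm across and 24 mm long, 25 g, smooth and slippery (friction about 0.2), at first in the cup (not every plug is there on every start). Origin at the centre of one end, z along its axis into the barrel.
- plug3: Brass terminator plug, a stubby barrel 21 mm across and 24 mm long, 25 g, smooth and slippery (friction about 0.2), at first in the cup (not every plug is there on every start). Origin at the centre of one end, z along its axis into the barrel.
- plug4: Brass terminator plug, a stubby barrel 21 mm across and 24 mm long, 25 g, smooth and slippery (friction about 0.2), at first in the cup (not every plug is there on every start). Origin at the centre of one end, z along its axis into the barrel.
- plug5: Brass terminator plug, a stubby barrel 21 mm across and 24 mm long, 25 g, smooth and slippery (friction about 0.2), at first in the cup (not every plug is there on every start). Origin at the centre of one end, z along its axis into the barrel.
- module0: Pluggable transceiver module, a metal block 76 x 20 x 14 mm, 70 g, at first lying flat on the bench (one to three are there). Origin at the centre of its underside, x along its length.
- module1: Pluggable transceiver module, a metal block 76 x 20 x 14 mm, 70 g, at first lying flat on the bench (one to three are there). Origin at the centre of its underside, x along its length.
- module2: Pluggable transceiver module, a metal block 76 x 20 x 14 mm, 70 g, at first lying flat on the bench (one to three are there). Origin at the centre of its underside, x along its length.
- meter: Hand-held power meter, grey, 150 x 80 x 32 mm, lying loose on the bench beyond the drum. Origin at the centre of its underside. A bystander.
- cassette: Blue cleaning cassette, 115 x 75 x 30 mm, lying loose on the bench beyond the drum. Origin at the centre of its underside. A bystander.

How it is judged:
By the outcome, as a careful person would: the job done as asked, in the order asked, and still so for the second after the job is handed in, with the robot touching nothing.
Of plug3, plug4, plug5 only 1 to 3 are there at a start; the rules pass over those that are not, and their reading is None.
Of module0, module1, module2 only 1 to 3 are there at a start; the rules pass over those that are not, and their reading is None.
At some moment in a run one of module0, module1, module2 may be knocked a few centimetres aside while the robot is not near it.
It also fails if it takes over 210 s, if anything falls off the work surface, if the arm or the gripper's body presses on something with over 40 N, if the wrist force passes 120 N, or if a joint passes its speed limit or range.

### The arm

A 6-joint arm with a two-finger parallel gripper is mounted at the origin on the work surface. World frame = base frame: x ahead of the robot, y to its left, z up, the work surface at z = 0. Lengths are in m, angles in rad, forces in N, time in s.
With the tool pointing down it reaches from about 0.325 to 0.9 m from the base axis. Payload 3.5 kg.
Tool frame: the origin (TCP) lies between the finger pads; the fingertips stand 25 mm ahead of it and the grasp point (between the pads) lies 6 mm ahead of it; z points along the fingers, y is the line along which they close (so a half turn about z gives the same grasp; the last joint's range is limited). The gripper opens to 85 mm and grips with 20 to 120 N. Pads are 22 mm wide; open, the fingers measure 114 mm over their backs; the gripper's body (76 mm by 85 mm) begins 54 mm behind the grasp point. The pads swing forward as they close: fully open they stand 13 mm farther back than shut.
Start: joints at [1.186, 0.276, -0.026, 1.268, 0, 1.467], TCP at [0.174, 0.6, 0.256] pointing down, gripper open.
Joint ranges: [-3.12, 3.12], [-0.85, 1.88], [-1.08, 1.24], [-1.95, 2.15], [-1.57, 1.53], [-3.14, 3.14]. Speed limits (rad/s): [2.57, 2.57, 3.14, 3.14, 3.14, 3.14].

### API

Orientations are given as [roll, pitch, yaw] about the fixed x, y, z axes, in that order (R = Rz(yaw) Ry(pitch) Rx(roll)).
In Python, from bench import bot, viewer, sensors gives the robot as it stands (bot), with the cameras (viewer) and the readings (sensors). Calls block until the motion is done:
- bot.move_to(position, orientation): joint-space move of the TCP to a pose.
- bot.move_l(position, velocity=0.15, rotation=None, until_force=None): straight line of the TCP; rotation=None keeps the orientation; velocity is the mean speed in m/s. With until_force (N) it stops when the force on the tool has changed by that much, and returns True; else False.
- bot.set_joints(angles): joint-space move.
- bot.command_gripper(opening, force=None): finger opening in m; force is the grip in N (None keeps the last); returns when the fingers have stopped.
- bot.sleep(seconds).
- bot.solve_ik(position, orientation): joint angles nearest the present ones, or None.
- viewer.read_camera(name): name is "scene" or "side" or "wrist"; returns the picture (400x640x3 uint8, blue, green, red); there is no depth.
- viewer.camera_info(name): a dict with "fovy" (degrees; the focal length in pixels is half the picture's height over the tangent of half this angle, whatever the lens; pixels are square), "cx", "cy" (the principal point, pixels), "xyz" and "rotation" of the camera in the world. Camera axes: x right, y down, z forward; pixel columns grow to the right and rows downward; lengths in m; the calibration is good to about 2 mm. A picture is of the moment at which its call begins: read the wrist's pose just before it. camera_info takes no time and is no camera call; for the wrist camera it gives the pose at the moment of the call.
A pose or a line that the arm cannot do raises bot.Unreachable and nothing moves.
- bot.close_job(): hands the job in; it is judged then, once.
Readings, each from a call of its own:
- sensors.get_t(): time.
- sensors.get_joints(): joint angles.
- sensors.get_joint_velocities(): joint speeds.
- sensors.get_joint_efforts(): joint torques, N m.
- sensors.get_ee_pos(): TCP position.
- sensors.get_orientation(): TCP orientation.
- sensors.get_ft_force(): force on the tool from outside, world axes, zero at the start.
- sensors.get_wrist_torque(): the same for the moment, N m.
- sensors.get_width(): finger opening in m.
- sensors.get_finger_force(): force on a finger pad.
Only numpy, scipy, OpenCV 4.12 (cv2) and the standard library are available. Lean on these libraries where they do the work, as an engineer would, in place of code of your own. Each camera call takes 0.05 s, during which the arm holds its last target. There are 200 camera calls.

## Working session

There is one attempt and no reset: what is moved stays moved. The work goes in short steps, each a Python script; the robot and the scene stay as the last script left them, time stands still between calls to the robot, and variables do not carry over. Pictures are saved under pics/ and viewed, at most 14 in all, crops included, and the job is handed in when it is done.

```bash
ls; mkdir -p pics
python3 - <<'E'
from bench import bot, viewer, sensors
import cv2
for n in("scene","side"):
    im=viewer.read_camera(n);cv2.imwrite(f"pics/{n}0.png",im)
    i=viewer.camera_info(n);print(n,i)
print(viewer.camera_info("wrist"),sensors.get_t(),sensors.get_orientation())
E
```

```text
bench.py
pics
scene {'fovy': 53.53871682878322, 'cx': 317.7655533401012, 'cy': 197.74409827691534, 'xyz': array([1.23479992, 0.32301323, 0.63182722]), 'rotation': array([-2.18409862,  0.0158146 ,  1.99305772])}
side {'fovy': 54.478261439243056, 'cx': 322.16702351765787, 'cy': 198.97017943684506, 'xyz': array([0.30733704, 0.47666984, 0.77870016]), 'rotation': array([-2.43000373, -0.00376672, -2.59945906])}
{'fovy': 59.39285377437198, 'cx': 326.07230441121976, 'cy': 199.62951305341363, 'xyz': array([0.10218791, 0.62026751, 0.37279009]), 'rotation': array([2.85048344e+00, 1.52194180e-03, 1.28782652e+00])} 0.1 [-3.13949128e+00 -2.43996679e-04  2.85979527e+00]
```

View pics/scene0.png

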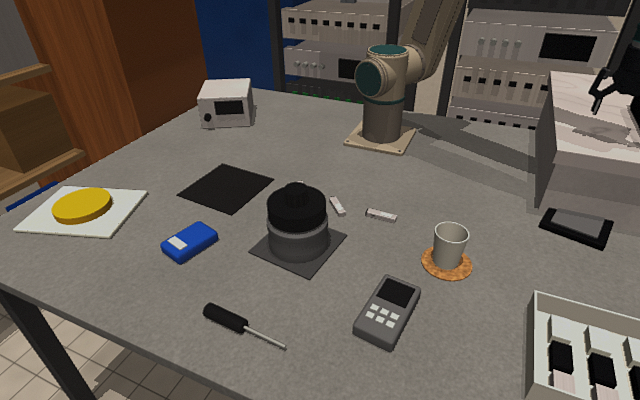

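View pics/side0.png

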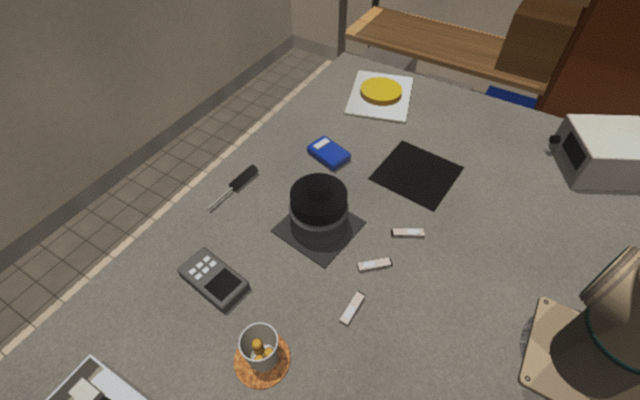

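The three modules are at about (408,233), (375,265) and (352,308) in the side view. There the lid is at (319,200), the mat at (416,174) and the cup at (259,345) on its coaster. In the scene view the drum is at (297,220) and the cup at (449,245).

```bash
cat > h.py <<'E'
from bench import bot, viewer, sensors
import numpy as np, cv2
from scipy.spatial.transform import Rotation as R
def cam(n):
    i=viewer.camera_info(n); f=200/np.tan(np.radians(i["fovy"])/2)
    return f,i["cx"],i["cy"],np.array(i["xyz"]),R.from_euler("xyz",i["rotation"]).as_matrix()
def ray(c,uv,z):
    f,cx,cy,o,M=c; uv=np.atleast_2d(np.asarray(uv,float))
    d=np.c_[(uv[:,0]-cx)/f,(uv[:,1]-cy)/f,np.ones(len(uv))]@M.T
    return o+d*((z-o[2])/d[:,2])[:,None]
def proj(c,P):
    f,cx,cy,o,M=c; q=(np.atleast_2d(P)-o)@M
    return q[:,:2]/q[:,2:]*f+[cx,cy]
def blobs(mask,amin,amax=1e9):
    cs,_=cv2.findContours(mask.astype(np.uint8),cv2.RETR_EXTERNAL,cv2.CHAIN_APPROX_NONE)
    return [c[:,0] for c in cs if amin<=cv2.contourArea(c)<=amax]
def shot(n,name=None):
    c=cam(n); im=viewer.read_camera(n)
    if name: cv2.imwrite(f"pics/{name}.png",im)
    return c,im
def rect(P):  # min-area rectangle of world xy points: centre, (long,short), yaw of long side
    (x,y),(w,h),a=cv2.minAreaRect((P[:,:2]*1000).astype(np.float32))
    a=np.radians(a)
    if w<h: w,h,a=h,w,a+np.pi/2
    return np.array([x,y])/1000,(w,h),(a+np.pi/2)%np.pi-np.pi/2
def down(yaw): return [np.pi,0,yaw]
E
cat > see.py <<'E'
from h import *
for n in("scene","side"):
    c=cam(n); im=cv2.imread(f"pics/{n}0.png"); hsv=cv2.cvtColor(im,cv2.COLOR_BGR2HSV); g=im.max(2)
    print(n)
    for b in blobs(g<35,300):
        print(" dark",b.mean(0).round(),rect(ray(c,b,0.003)))
    m=(hsv[...,1]>110)&(hsv[...,0]<20)&(hsv[...,0]>5)&(g>90)
    for b in blobs(m,300):
        print(" orange",b.mean(0).round(),[np.round(v,4) for v in cv2.minEnclosingCircle((ray(c,b,.004)[:,:2]).astype(np.float32))])
    m=(g>150)&(hsv[...,1]<50)
    for b in blobs(m,60,700):
        print(" light",b.mean(0).round(),rect(ray(c,b,.014)))
E
python3 see.py
```

```text
scene
 dark [601. 371.] (array([0.69932452, 0.59389569]), (66.16234588623047, 37.65456008911133), np.float64(-0.002553971485386164))
 dark [560. 358.] (array([0.69910535, 0.53277277]), (66.22813415527344, 35.629180908203125), np.float64(-0.020768528602928882))
 dark [226. 318.] (array([ 0.86146277, -0.05272014]), (103.53649139404297, 31.000022888183594), np.float64(1.5139378375217047))
 dark [ 45. 343.] (array([ 1.03089587, -0.34189319]), (391.18896484375, 40.825435638427734), np.float64(1.3257163974773194))
 dark [396. 293.] (array([0.66863898, 0.23259723]), (61.51685333251953, 56.27803421020508), np.float64(1.4386691819489044))
 dark [577. 230.] (array([0.27802856, 0.58268982]), (140.8273162841797, 137.41392517089844), np.float64(1.3015162526517692))
 dark [296. 208.] (array([ 0.47964502, -0.09247945]), (221.2035369873047, 157.97335815429688), np.float64(0.4073409749244117))
 dark [225. 188.] (array([ 0.47747849, -0.31741977]), (197.54879760742188, 196.7628173828125), np.float64(1.4868466981748192))
 dark [228. 107.] (array([-0.02128807, -0.65920074]), (141.4436492919922, 117.56753
[... 3302 characters left out ...]
654235839844, 18.727657318115234), np.float64(-1.5683389255877964))
 light [351. 307.] (array([0.4381568, 0.134439 ]), (75.07320404052734, 20.275732040405273), np.float64(1.5576132799248406))
 light [ 74. 289.] (array([0.97069678, 0.40795224]), (60.862083435058594, 19.156837463378906), np.float64(-1.5684758011447046))
 light [374. 263.] (array([0.44493619, 0.01412886]), (73.8896713256836, 20.930545806884766), np.float64(0.7493941562513671))
 light [408. 231.] (array([ 0.41228387, -0.10910371]), (74.85872650146484, 20.922277450561523), np.float64(0.5449206757862322))
 light [321. 143.] (array([ 0.7609079 , -0.27592096]), (50.47727966308594, 20.614423751831055), np.float64(1.2767222229031314))
```

Run:
```python
from h import *
cs=cam("scene"); cd=cam("side")
print(ray(cs,[[296,188]],.16),ray(cd,[[318,186]],.16), ray(cs,[[451,229]],.089),ray(cd,[[260,338]],.089))
D=ray(cs,[[296,188]],.16)[0]
print(bot.solve_ik([.5,.0,.4],down(0)),bot.solve_ik([.5,0,.4],down(np.pi)))
# camera sits +x of tool; look from robot side
for yaw in (np.pi,0.):
    o=np.array([np.cos(yaw),np.sin(yaw)])
    p=[*(D[:2]+o*0.0),.42]
    print(yaw,bot.solve_ik(p,down(yaw)))
yaw=np.pi
bot.move_to([D[0],D[1],.40],down(yaw))
c,im=shot("wrist","w1"); print(c[3],proj(c,[*D[:2],.16]),sensors.get_t(),sensors.get_joints())
```

```text
[[ 0.61135377 -0.01649046  0.16      ]] [[ 0.60745567 -0.00862136  0.16      ]] [[0.52976705 0.30680581 0.089     ]] [[0.53754609 0.30514597 0.089     ]]
[-0.12936049  0.01038417 -0.03831494  1.52209721  0.          3.01223217] [-0.12936049  0.01038417 -0.03831494  1.52209721  0.         -0.12936049]
3.141592653589793 [-0.13262884  0.21791815  0.23642455  1.58930273  0.         -0.13262884]
0.0 [-0.13262884  0.21791815  0.23642455  1.58930273  0.          3.00896381]
[ 0.53697119 -0.01578681  0.51735293] [[325.18704086 169.4415849 ]] 2.8667 [-1.31402161e-01  2.16956076e-01  1.94005379e-01  1.54821377e+00
  1.78933511e-04 -1.32587233e-01]
```

View pics/w1.png

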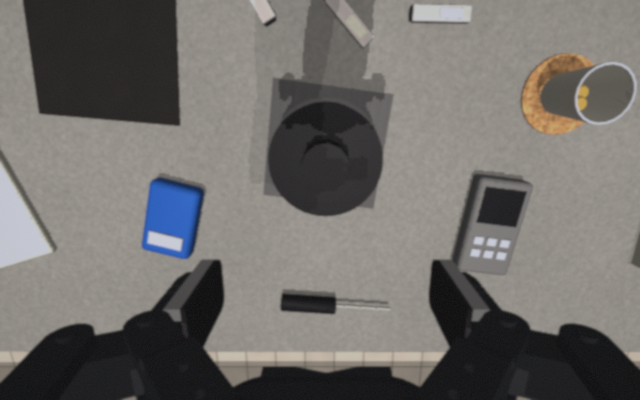

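The lid shows as a dark disc centred near (326,158). The cup rim is at (605,93), the mat is at upper left, and the modules are along the top edge.

Run:
```python
from h import *
c=cam("wrist"); im=cv2.imread("pics/w1.png"); g=im.max(2)
print(g[158,[262,267,272,290,310,326,345,360,378,386]],g[[95,100,104,110,205,212,218,225],326])
for t in (30,36,42,48,52):
    for b in blobs(cv2.morphologyEx((g<t).astype(np.uint8),cv2.MORPH_OPEN,np.ones((25,25))),3000):
        if abs(b[:,0].mean()-326)<60:
            hull=cv2.convexHull(b)[:,0]
            P=ray(c,hull,.126)[:,:2]; A=np.c_[2*P,np.ones(len(P))]; s=np.linalg.lstsq(A,(P**2).sum(1),rcond=None)[0]
            print(t,cv2.minEnclosingCircle(P.astype(np.float32)),s[:2],np.sqrt(s[2]+s[:2]@s[:2]))
for ed in cv2.HoughCircles(cv2.GaussianBlur(cv2.createCLAHE(4).apply(g),(5,5),1),cv2.HOUGH_GRADIENT,1,30,param1=60,param2=20,minRadius=15,maxRadius=65)[0][:8]: 
    print(ed,ray(c,[ed[:2]],.126)[0],ray(c,[ed[:2]],.16)[0])
e=cv2.resize(cv2.createCLAHE(6).apply(g)[80:240,240:420],None,fx=4,fy=3.5); cv2.imwrite("pics/w1c.png",e)
```

```text
[142  88  48  48  49  50  58  51  55 153] [ 74  76  40  39  51  49 151 151]
36 ((0.9455307722091675, -0.01563291624188423), 0.12788204848766327) [ 1.01004996 -0.01567939] 0.14624925284576268
42 ((0.9455307722091675, -0.01563291624188423), 0.12788204848766327) [ 1.01004996 -0.01567939] 0.14624925284576268
52 ((0.9464731812477112, -0.024498701095581055), 0.4487176239490509) [ 1.35866464 -0.01712362] 0.6248585915478229
[324.5 158.5  57.4] [ 0.60591338 -0.01732563  0.126     ] [ 0.59992462 -0.01719075  0.16      ]
[474.5 193.5  63.3] [0.64684585 0.15650112 0.126     ] [0.63730101 0.14153446 0.16      ]
[165.5 207.5  63.3] [ 0.66383849 -0.20383643  0.126     ] [ 0.65281737 -0.18749805  0.16      ]
[ 87.5 189.5  61.1] [ 0.64198183 -0.29099707  0.126     ] [ 0.63285955 -0.26708644  0.16      ]
[455.5 103.5  63.3] [0.54620149 0.12380887 0.126     ] [0.54540032 0.11168242 0.16      ]
[575.5  80.5  62.2] [0.52273323 0.24827877 0.126     ] [0.52397091 0.22533875 0.16      ]
[308.5 295.5  55.6] [ 0.78122228 -0.03785268  0.126     ] [ 0.76000322 -0.03593447  0.16      ]
[508.5 218.5  63.3] [0.67760293 0.20051817 0.126     ] [0.665386   0.18172745 0.16      ]
```

View pics/w1c.png

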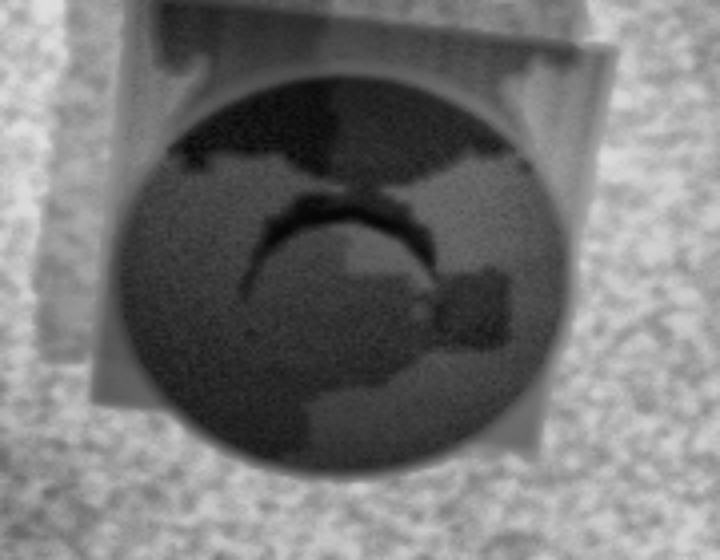

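The contrast crop shows the lid rim from x=269.5 to 382 and y=101.4 to 215.7 in full-frame pixels. The near edge of the knob top is at y≈143.4, centred on x≈325.

Run:
```python
from h import *
c=cam("wrist")
print(ray(c,[[325.7,215.7],[325.7,101.4],[269.5,155],[382,155]],.126)[:,:2])
print(ray(c,[[325,143.4],[301,160],[349,160]],.16)[:,:2])
cu=ray(c,[[578,93],[635,93]],.089);print(cu)
```

```text
[[ 0.67405133 -0.01599566]
 [ 0.54402275 -0.01595644]
 [ 0.60194691 -0.07903564]
 [ 0.60195813  0.0472113 ]]
[[ 0.584468   -0.0166634 ]
 [ 0.60147877 -0.04137174]
 [ 0.60148356  0.00801707]]
[[0.5352326  0.27899438 0.089     ]
 [0.53523224 0.34566455 0.089     ]]
```

Run:
```python
from h import *
D=np.array([.609,-.016]); z0=.155; turn=0
def J(z,q6):
    q=np.array(bot.solve_ik([*D,z],down(np.pi))); q[5]=q6; return q
bot.set_joints(J(.24,3.0))
bot.move_l([*D,z0],.12)
print("down",sensors.get_ft_force(),sensors.get_ee_pos(),sensors.get_t())
for d in (5.9,5.9,2.9):
    q6=sensors.get_joints()[5]
    bot.command_gripper(.04,60)
    print("grip",sensors.get_width(),np.round(sensors.get_ft_force(),1))
    turn+=d/2/np.pi; z=z0+.008*turn
    bot.set_joints(J(z,q6-d))
    print(turn,sensors.get_ee_pos(),np.round(sensors.get_ft_force(),1),np.round(sensors.get_wrist_torque(),2),sensors.get_width(),sensors.get_t())
    if d>5:
        bot.command_gripper(.085); bot.set_joints(J(z,3.0 if turn<1 else 1.6))
print(bot.move_l([*D,z+.03],.04,until_force=12),sensors.get_ee_pos(),sensors.get_ft_force(),sensors.get_width(),sensors.get_t())
shot("scene","s1")
```

```text
down [0.13346952 0.81465076 0.35569605] [ 0.60961986 -0.01609495  0.15571507] 6.3667
grip 0.048528453709621895 [-0.4 -0.1  4.4]
0.9390141642421825 [ 0.60907647 -0.01609137  0.16263525] [ 0.  -1.1  3.5] [-0.16  0.06 -0.17] 0.048390521159075356 11.6417
grip 0.048444666114847684 [0.3 0.  1.7]
1.878028328484365 [ 0.60928887 -0.01600624  0.17037948] [ 0.3 -0.1  5.2] [ 0.09 -0.1  -0.2 ] 0.04852652261071635 22.2083
grip 0.04837848160690922 [-0.2 -0.5  2.6]
2.3395776634508616 [ 0.60945708 -0.01615124  0.1740558 ] [-0.3  0.1  4.4] [-0.16 -0.18 -0.11] 0.048874427855157485 29.2833
False [ 0.6087183  -0.01590382  0.20351831] [-1.02475868 -0.36045844 -2.28857733] 0.048538028959749534 30.1833
```

View pics/s1.png

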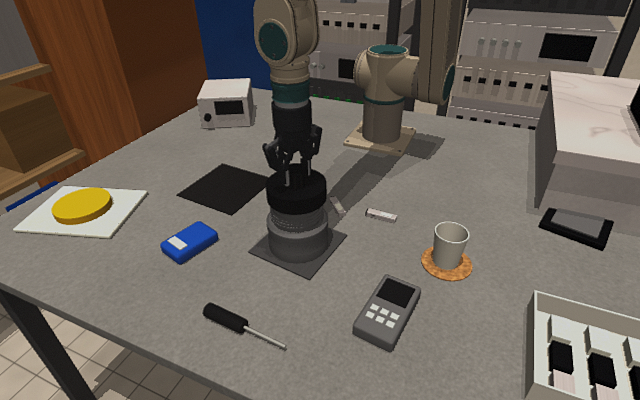

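The lid is off its thread and hanging in the gripper above the neck at about (297,190). Next I take it to the mat.

Run:
```python
from h import *
M=np.array([.4775,-.317])
p=sensors.get_ee_pos(); bot.move_l([p[0],p[1],.25],.15)
bot.move_l([*M,.25],.25)
bot.move_l([*M,.09],.15)
print(bot.move_l([*M,.06],.03,until_force=6),sensors.get_ee_pos(),sensors.get_ft_force(),sensors.get_width())
bot.command_gripper(.085)
p=sensors.get_ee_pos(); bot.move_l([p[0],p[1],.25],.2)
print(sensors.get_t(),sensors.get_orientation())
shot("side","d2")
# feasibility of the cup pour
C=np.array([.5365,.312]); D=np.array([.609,-.016])
q0=sensors.get_joints()
for el in (0,20,35):
  for az in range(-60,91,15):
    e,a=np.radians([el,az+np.degrees(np.arctan2(C[1],C[0]))])
    zt=np.array([np.cos(e)*np.cos(a),np.cos(e)*np.sin(a),-np.sin(e)]); yt=np.array([-np.sin(a),np.cos(a),0]); xt=np.cross(yt,zt)
    if xt[2]<0: yt=-yt; xt=-xt
    G=np.c_[xt,yt,zt]
    q=bot.solve_ik(np.r_[C,.062]-.006*zt,R.from_matrix(G).as_euler("xyz"))
    if q is None: continue
    q2=bot.solve_ik(np.r_[C,.062]-.1*zt,R.from_matrix(G).as_euler("xyz"))
    print(el,az,np.round(q,2),q2 is not None)
```

```text
True [ 0.477324   -0.31688203  0.06961881] [-1.62110948  0.92908892  3.49027171] 0.04840873962371991
35.5833 [ 3.13649952e+00  1.54355401e-03 -1.97389404e+00]
0 -60 [ 0.86  0.94 -0.68 -1.62 -1.38 -3.14] True
0 -45 [ 0.81  0.96 -0.82 -1.78 -1.07 -3.14] True
0 -30 [ 0.71  1.   -0.93 -1.93 -0.7  -3.14] False
0 30 [ 0.03  1.   -0.93 -1.93  1.02 -3.14] False
0 45 [-0.03  0.96 -0.82 -1.78  1.35 -3.14] False
0 60 [-0.05  1.01 -0.23  1.9   1.52 -0.  ] True
0 75 [-0.03  1.06 -0.05  2.03  1.28 -0.  ] True
20 -60 [ 0.83  0.56 -0.64 -0.17 -1.16 -2.15] True
20 -45 [ 0.78  0.56 -0.84 -0.78 -0.94 -2.61] True
20 -30 [ 0.68  0.58 -0.98 -1.12 -0.63 -2.87] False
20 -15 [ 0.53  0.61 -1.06 -1.31 -0.25 -3.05] False
20 15 [ 0.18  0.59 -1.06 -1.23  0.57  2.91] False
20 30 [ 0.06  0.54 -0.96 -0.92  0.9   2.66] True
20 45 [ 0.    0.51 -0.79 -0.35  1.14  2.23] True
20 60 [-0.02  0.59 -0.51  0.53  1.22  1.52] True
20 75 [ 0.    0.75 -0.22  1.23  1.14  0.9 ] True
20 90 [0.04 0.87 0.01 1.61 0.98 0.57] True
35 -60 [ 0.77  0.45 -0.58  0.17 -0.91 -2.04] True
35 -45 [ 0.72  0.38 -0.76 -0.24 -0.75 -2.43] True
35 -30 [ 0.64  0.35 -0.89 -0.53 -0.51 -2.74] True
35 -15 [ 0.51  0.33 -0.97 -0.68 -0.2  -3.  ] False
35 0 [ 0.36  0.33 -1.   -0.71  0.13  3.05] False
35 15 [ 0.23  0.32 -0.96 -0.59  0.45  2.8 ] True
35 30 [ 0.13  0.33 -0.87 -0.34  0.71  2.49] True
35 45 [ 0.07  0.38 -0.71  0.05  0.89  2.1 ] True
35 60 [ 0.05  0.47 -0.51  0.53  0.96  1.64] True
35 75 [ 0.05  0.59 -0.29  0.98  0.93  1.21] True
35 90 [ 0.08  0.71 -0.09  1.32  0.83  0.88] True<sys>:0: UserWarning: Gimbal lock detected. Setting third angle to zero since it is not possible to uniquely determine all angles.
```

View pics/d2.png

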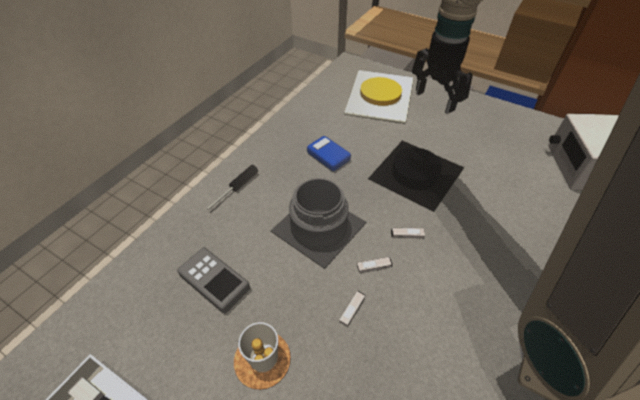

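The lid sits knob up in the middle of the mat at about (415,170) and the drum is open. The three modules and the cup are where they were. Next I plan the cup grasp and pour.

```bash
cat > pour.py <<'E'
from h import *
C=np.array([.536,.312]); D=np.array([.609,-.016]); HG=.056   # cup xy, drum xy, grasp height above underside
TH=np.radians([0,30,60,80,100,120,145])
def G(el,az):
    e,a=np.radians(el),az
    zt=np.array([np.cos(e)*np.cos(a),np.cos(e)*np.sin(a),-np.sin(e)]); yt=np.array([np.sin(a),-np.cos(a),0])
    xt=np.cross(yt,zt)
    if xt[2]<0: yt,xt=-yt,-xt
    return np.c_[xt,yt,zt]
def pose(g,psi,th,lipz=.142,back=.028):
    """tool pose when the cup (gripped with g) is tipped by th toward azimuth psi, lip kept over the drum"""
    u=np.array([np.cos(psi),np.sin(psi),0]); k=np.array([0,0,1.])
    T=R.from_rotvec(np.cross(k,u)*th).as_matrix()
    lip=np.r_[D,lipz]-back*u
    base=lip-T@(.0355*u+.085*k); gp=base+T@(HG*k)
    M=T@g
    return gp-.006*M[:,2],M
def rpy(M): return R.from_matrix(M).as_euler("xyz")
E
cat > search.py <<'E'
from pour import *
import warnings,time; warnings.filterwarnings("ignore")
box=np.array([[x,y,z] for x in(-.043,.043) for y in(-.043,.043) for z in(-.05,-.1,-.16)]+[[x,y,z] for x in(-.011,.011) for y in(-.05,.05) for z in(0,.025)]+[[.09,0,-.117],[.09,.03,-.117],[.09,-.03,-.117]])
lo=np.array([-3.12,-.85,-1.08,-1.95,-1.57,-3.14]);hi=np.array([3.12,1.88,1.24,2.15,1.53,3.14])
azc=np.arctan2(C[1],C[0]); out=[]; t0=time.time()
for el in(20,35):
  for az in(-60,-45,30,45,60,75,90):
    g=G(el,azc+np.radians(az)); 
    for phi in np.radians(range(-150,151,30)):
      g2=R.from_euler("z",phi).as_matrix()@g
      for psi in np.radians(range(0,360,30)):
        qs=[];cl=1
        for th in TH[::-1]:
            p,M=pose(g2,psi,th); W=p+box@M.T
            near=np.linalg.norm(W[:,:2]-D,axis=1)<.08
            cl=min(cl,(W[:,2]-np.where(near,.122,.03)).min())
            if cl<0.004: break
            q=bot.solve_ik(p,rpy(M))
            if q is None: break
            qs.append(q)
        if len(qs)<len(TH): continue
        qs=np.array(qs)[::-1]; st=np.abs(np.diff(qs,axis=0)).max(); mg=np.minimum(qs-lo,hi-qs).min()
        out.append((st,mg,cl,el,az,round(np.degrees(phi)),round(np.degrees(psi)),qs))
out.sort(key=lambda o:o[0]-2*min(o[1],.15))
print(len(out),time.time()-t0)
for o in out[:14]: print(np.round(o[:3],3),o[3:7],o[7][[0,-1]].round(2).tolist())
E
timeout 570 python3 search.py
```

```text
0 2.145707368850708
```

```bash
sed -i 's/if cl<0.004: break/pass/' search.py; sed -i 's/key=lambda o:o\[0\]-2\*min(o\[1\],.15)/key=lambda o:-o[2] if o[0]<1.3 else 9/' search.py; timeout 570 python3 search.py
```

```text
Traceback (most recent call last):
  File "search.py", line 18, in <module>
    q=bot.solve_ik(p,rpy(M))
ValueError: time passes only in moves, steps and waits
```

```bash
sed -i 's/TH=.*/TH=np.radians([0,30,60,90,110,128])/' pour.py
cat > search.py <<'E'
from pour import *
import warnings; warnings.filterwarnings("ignore")
box=np.array([[x,y,z] for x in(-.043,.043) for y in(-.043,.043) for z in(-.05,-.1,-.16)]+[[x,y,z] for x in(-.011,.011) for y in(-.05,.05) for z in(0,.025)]+[[.09,0,-.117],[.09,.03,-.117],[.09,-.03,-.117]])
lo=np.array([-3.12,-.85,-1.08,-1.95,-1.57,-3.14]);hi=np.array([3.12,1.88,1.24,2.15,1.53,3.14])
out=[];n=0
def ik(p,M):
    global n; n+=1
    return bot.solve_ik(p,rpy(M))
try:
 for flip in (1,-1):
  for el in (25,40):
   for A in np.radians([-120,-90,-60,-30,30,60,90,120]):
    g=G(el,A)@np.diag([flip,flip,1])
    for dpsi in np.radians([-40,0,40]):
        P=[pose(g,A+dpsi,th) for th in TH]
        cl=min((p+box@M.T)[:,2][np.linalg.norm((p+box@M.T)[:,:2]-D,axis=1)<.08].min(initial=1)-.122 for p,M in P)
        if cl<.003: continue
        qs=[]
        for i in (5,0,3,1,2,4):
            q=ik(*P[i])
            if q is None: break
            qs.append((i,q))
        else:
            qs=np.array([q for i,q in sorted(qs,key=lambda t:t[0])]); st=np.abs(np.diff(qs,axis=0)).max(); mg=np.minimum(qs-lo,hi-qs).min()
            out.append((st,mg,cl,flip,el,round(np.degrees(A)),round(np.degrees(dpsi)),qs))
except ValueError as e: print(e,n)
print(len(out),n)
for o in sorted(out,key=lambda o:o[0])[:12]: print(np.round(o[:3],3),o[3:7],o[7].round(2)[[0,3,5]].tolist())
E
python3 search.py
```

```text
0 0
```

```bash
sed -i 's/lip=np.r_\[D,lipz\]-back\*u/lip=np.r_[D,lipz+.11*max(0,np.cos(th))]-back*u/' pour.py; python3 search.py
```

```text
38 294
[0.512 0.52  0.034] (1, 25, -90, 0) [[0.35, 0.62, 0.03, 1.63, -1.02, -0.85], [-0.23, 0.34, -0.16, 1.18, 0.42, -1.82], [-0.46, 0.62, -0.04, 1.63, 0.92, -2.4]]
[0.512 0.52  0.034] (-1, 25, -90, 0) [[0.35, 0.62, 0.03, 1.63, -1.02, 2.29], [-0.23, 0.34, -0.16, 1.18, 0.42, 1.32], [-0.46, 0.62, -0.04, 1.63, 0.92, 0.74]]
[0.519 0.201 0.034] (1, 40, -90, 0) [[0.3, 0.48, -0.02, 1.41, -0.82, -1.12], [-0.32, 0.42, -0.14, 1.27, 0.66, -1.98], [-0.49, 0.79, 0.02, 1.95, 1.04, -2.77]]
[0.519 0.201 0.034] (-1, 40, -90, 0) [[0.3, 0.48, -0.02, 1.41, -0.82, 2.02], [-0.32, 0.42, -0.14, 1.27, 0.66, 1.16], [-0.49, 0.79, 0.02, 1.95, 1.04, 0.37]]
[0.52  0.278 0.034] (1, 25, 90, 0) [[-0.59, 0.68, 0.11, 1.87, 0.86, 0.57], [-0.04, 0.31, -0.19, 1.05, -0.44, 1.53], [0.21, 0.54, -0.13, 1.29, -1.06, 2.01]]
[0.52  0.278 0.034] (-1, 25, 90, 0) [[-0.59, 0.68, 0.11, 1.87, 0.86, -2.57], [-0.04, 0.31, -0.19, 1.05, -0.44, -1.61], [0.21, 0.54, -0.13, 1.29, -1.06, -1.13]]
[0.523 0.17  0.034] (1, 40, -120, 0) [[0.2, 0.75, 0.4, 1.89, -0.61, -0.63], [-0.33, 0.25, -0.37, 0.79, 0.68, -1.32], [-0.54, 0.44, -0.47, 0.75, 1.36, -1.67]]
[0.523 0.17  0.034] (-1, 40, -120, 0) [[0.2, 0.75, 0.4, 1.89, -0.61, 2.52], [-0.33, 0.25, -0.37, 0.79, 0.68, 1.83], [-0.54, 0.44, -0.47, 0.75, 1.36, 1.47]]
[0.526 0.245 0.034] (1, 25, 60, 0) [[-0.68, 0.34, -0.37, 1.18, 1.11, 1.21], [-0.05, 0.4, -0.07, 1.31, -0.39, 2.09], [0.14, 0.78, 0.23, 1.91, -0.78, 2.62]]
[0.526 0.245 0.034] (-1, 25, 60, 0) [[-0.68, 0.34, -0.37, 1.18, 1.11, -1.93], [-0.05, 0.4, -0.07, 1.31, -0.39, -1.05], [0.14, 0.78, 0.23, 1.91, -0.78, -0.52]]
[0.528 0.168 0.007] (1, 25, 60, 40) [[-0.64, 0.39, -0.29, 1.14, 1.12, 1.29], [-0.12, 0.02, -0.77, 0.01, -0.24, 1.34], [0.16, 0.27, -0.91, -0.73, -0.85, 0.9]]
[0.528 0.168 0.007] (-1, 25, 60, 40) [[-0.64, 0.39, -0.29, 1.14, 1.12, -1.85], [-0.12, 0.02, -0.77, 0.01, -0.24, -1.8], [0.16, 0.27, -0.91, -0.73, -0.85, -2.24]]
```

Run:
```python
from pour import *
C=np.array([.537,.312]); g=G(25,np.pi/2); o=rpy(g); zt=g[:,2]
gp=np.r_[C,.004+HG]; pre=gp-.006*zt-.11*zt; fin=gp-.006*zt
print(o,[None if q is None else np.round(q,2) for q in(bot.solve_ik(pre+[0,0,.2],o),bot.solve_ik(pre,o),bot.solve_ik(fin,o))])
bot.move_to(pre+[0,0,.2],o); bot.move_l(pre,.25)
print(bot.move_l(fin,.1,until_force=5),sensors.get_ee_pos()-fin,sensors.get_t())
bot.command_gripper(.05,40); print(sensors.get_width(),sensors.get_ft_force())
shot("side","d3")
```

```text
[ 3.14159265 -1.13446401  1.57079633] [array([-0.18,  0.27, -0.28,  1.4 ,  1.1 ,  1.16]), array([-0.18,  0.52, -0.42,  1.  ,  1.1 ,  1.16]), array([ 0.  ,  0.55, -0.51,  0.51,  1.13,  1.57])]
False [ 0.00040375 -0.00018991  0.00044685] 40.3917
0.0661301684071719 [-0.60448013 -3.23030421  4.52104211]
```

View pics/d3.png

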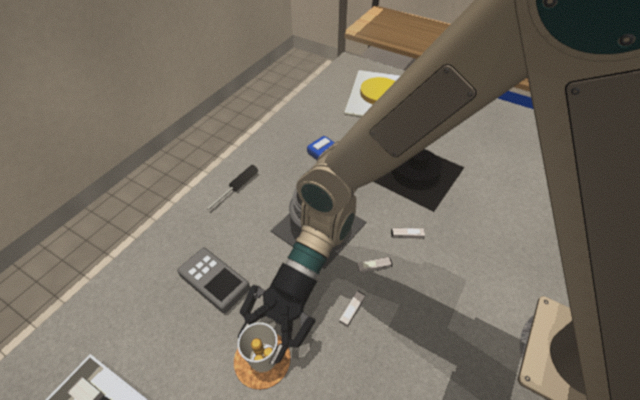

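The cup is held between the fingers at about (260,345) with the plugs still inside. Now the pour.

Run:
```python
from pour import *
g=G(25,np.pi/2); A=np.pi/2
p=sensors.get_ee_pos(); bot.move_l([p[0],p[1],p[2]+.20],.2)
p0,M=pose(g,A,0); 
q=sensors.get_ee_pos(); bot.move_l([p0[0],p0[1],q[2]],.25); bot.move_l(p0,.15)
print(sensors.get_width(),sensors.get_t(),np.round(sensors.get_ft_force(),2))
for d in (15,30,45,60,75,85,95,103,111,119,128):
    p,M=pose(g,A,np.radians(d)); bot.move_l(p,.1 if d<80 else .05,rotation=rpy(M))
print("end",sensors.get_t(),sensors.get_ee_pos()-p,np.round(sensors.get_ft_force(),2))
bot.sleep(.6); shot("side","d4"); shot("scene","s4"); print(np.round(sensors.get_ft_force(),2))
a=np.hstack([cv2.imread("pics/d4.png")[120:320,180:480],cv2.imread("pics/s4.png")[100:300,180:480]]);cv2.imwrite("pics/c4.png",cv2.resize(a,(800,267)))
```

```text
0.0659674739974628 44.0417 [ 0.92 -0.3  -3.04]
end 48.0333 [-6.57108585e-05 -4.33642504e-04 -5.49956874e-04] [-0.04 -0.3  -0.5 ]
[ 0.09  0.06 -1.33]
```

View pics/c4.png

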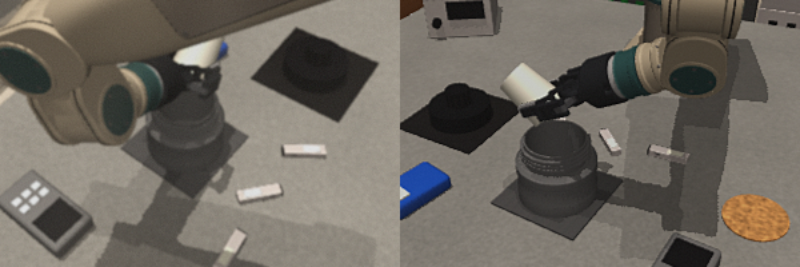

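Nothing has spilled, and the wrist force says the cup is empty (−1.3 N). The mouth is over the drum. Next the cup goes back.

Run:
```python
from pour import *
C=np.array([.539,.313]); g=G(25,np.pi/2); A=np.pi/2; zt=g[:,2]
for d in (110,90,70,45,20,0):
    p,M=pose(g,A,np.radians(d)); bot.move_l(p,.12,rotation=rpy(M))
gp=np.r_[C,.004+HG]; fin=gp-.006*zt
bot.move_l(fin+[0,0,.2],.25); bot.move_l(fin+[0,0,.02],.15)
print(bot.move_l(fin-[0,0,.006],.02,until_force=3),sensors.get_ee_pos()-fin,sensors.get_ft_force())
bot.command_gripper(.085); print(sensors.get_width())
p=sensors.get_ee_pos(); bot.move_l(p-.12*zt,.12)
p=sensors.get_ee_pos(); bot.move_l(p+[0,0,.12],.2)
# step aside and look
bot.move_to([.40,.20,.40],down(np.pi)); print(sensors.get_t())
c,im=shot("wrist","w5"); shot("side","d5"); shot("scene","s5")
np.save("w5cam.npy",np.array(c,dtype=object),allow_pickle=True)
```

```text
True [-0.00012297  0.00016398  0.00066653] [ 0.17232642 -0.26622221  2.69344373]
0.08461188899685798
59.1417
```

View pics/d5.png

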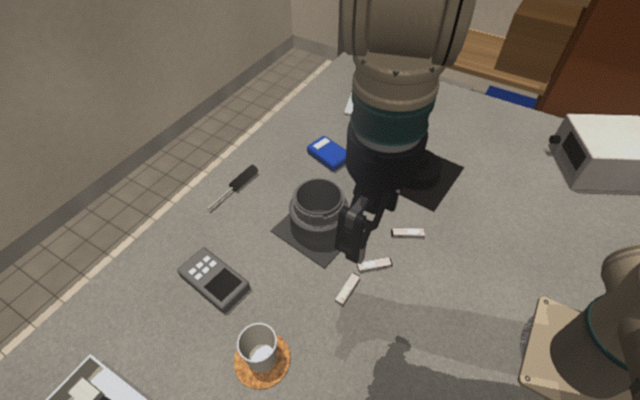

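View pics/s5.png

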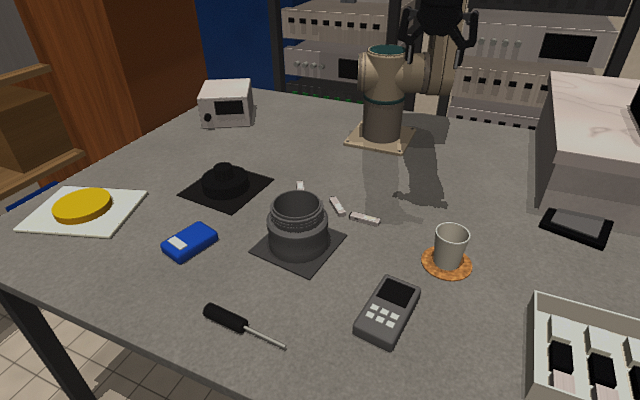

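The cup is back upright and empty on the coaster at (260,345) in the side view. One module has been knocked to (347,289) in that view. I see no stray plugs. Now I detect and pick the modules with the wrist camera.

```bash
cat > mods.py <<'E'
from h import *
D=np.array([.609,-.016])
def find(n,c,im):
    hsv=cv2.cvtColor(im,cv2.COLOR_BGR2HSV); out=[]
    m=((im.max(2)>150)&(hsv[...,1]<50)).astype(np.uint8)
    for b in blobs(cv2.morphologyEx(m,cv2.MORPH_CLOSE,np.ones((5,5))),60,3000):
        r=rect(ray(c,b,.014))
        if 60<r[1][0]<90 and 13<r[1][1]<27 and .3<r[0][0]<.75 and -.3<r[0][1]<.45: out.append((*r,b.mean(0).round()))
    return out
E
python3 - <<'E'
from mods import *
for n,f in(("side","d5"),("scene","s5"),("wrist","w5")):
    for m in find(n,cam(n),cv2.imread(f"pics/{f}.png")): print(n,np.round(m[0],4),np.round(m[1],0),round(m[2],3),m[3])
bot.move_to([.40,0.,.40],down(np.pi)); c,im=shot("wrist","w6"); print(sensors.get_t())
for m in find("wrist",c,im): print("w",np.round(m[0],4),np.round(m[1],0),round(m[2],3),m[3])
E
```

```text
scene [0.4674 0.0981] [74. 19.] 1.562 [365. 217.]
scene [0.4452 0.0124] [74. 18.] 0.752 [337. 204.]
wrist [0.4646 0.0985] [73. 18.] 1.527 [259. 194.]
wrist [0.4423 0.014 ] [74. 19.] 0.719 [200. 179.]
wrist [ 0.4094 -0.1099] [74. 19.] 0.512 [111. 157.]
60.1583
w [ 0.4112 -0.1112] [76. 25.] 0.543 [248. 155.]
```

View pics/w6.png

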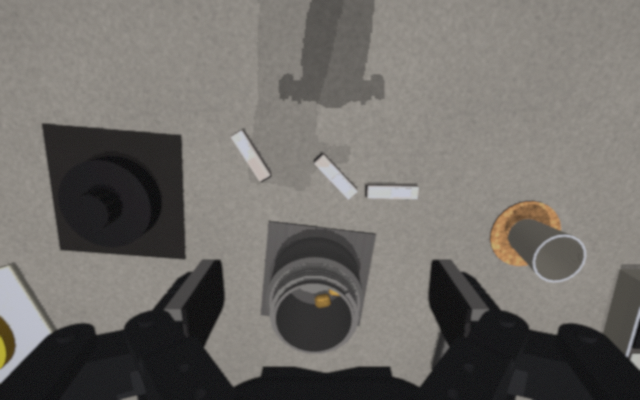

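The wrist view shows modules at (250,155), (336,176) and (392,192), clear of each other. Plugs lie on the drum floor near (325,300), and none are on the bench.

```bash
sed -i 's/max(2)>150/max(2)>TH/; s/^D=/TH=190\nD=/' mods.py
python3 - <<'E'
import mods; from mods import *
im=cv2.imread("pics/w6.png"); c=cam("wrist")
for t in (170,180,190,200):
    mods.TH=t; print(t,[(np.round(m[0],4).tolist(),np.round(m[1]).tolist(),round(m[2],3)) for m in find("w",c,im)])
mods.TH=180
ms=find("w",c,im)
m=max(ms,key=lambda m:m[0][1])
yaw=m[2]+np.pi*round((np.pi-m[2])/np.pi)
bot.command_gripper(.05,50)
bot.move_to([*m[0],.12],down(yaw)); bot.move_l([*m[0],.029],.12,until_force=6)
bot.command_gripper(.0,50); print(sensors.get_width(),sensors.get_ee_pos(),sensors.get_t())
p=sensors.get_ee_pos(); bot.move_l([p[0],p[1],.21],.2); print(sensors.get_width())
bot.move_l([*D,.21],.25); print(bot.move_l([*D,.095],.12,until_force=6),sensors.get_ee_pos())
bot.command_gripper(.042); bot.move_l([*D,.22],.2)
bot.move_to([.40,0.,.40],down(np.pi)); c,im=shot("wrist","w7"); print(sensors.get_t())
print([(np.round(m[0],4).tolist(),np.round(m[1]).tolist(),round(m[2],3)) for m in find("w",c,im)])
E
```

```text
170 [([0.4656, 0.1005], [74.0, 17.0], np.float64(1.57)), ([0.443, 0.0153], [74.0, 18.0], np.float64(0.748)), ([0.4107, -0.1091], [73.0, 18.0], np.float64(0.517))]
180 [([0.4656, 0.1005], [72.0, 17.0], np.float64(1.57)), ([0.4429, 0.0152], [72.0, 17.0], np.float64(0.754)), ([0.4106, -0.109], [73.0, 17.0], np.float64(0.516))]
190 [([0.4648, 0.0999], [71.0, 15.0], np.float64(1.57)), ([0.4429, 0.0153], [70.0, 16.0], np.float64(0.748)), ([0.4106, -0.1089], [70.0, 15.0], np.float64(0.513))]
200 []
0.01848323297573832 [0.46666229 0.10062065 0.0300379 ] 63.1
0.018624341419536117
False [ 0.60982304 -0.01604203  0.09598006]
68.7083
[([0.4427, 0.0148], [74.0, 18.0], np.float64(0.746)), ([0.4104, -0.1094], [73.0, 18.0], np.float64(0.518))]
```

View pics/w7.png

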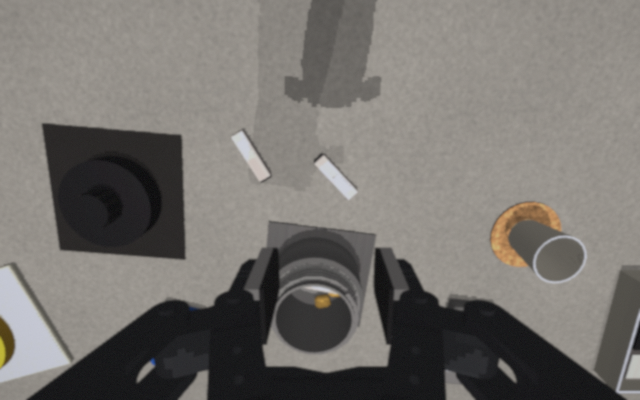

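The first module is in the drum, and the two others remain at (250,155) and (336,176). I take those with the same routine, measuring afresh before each pick.

```bash
python3 - <<'E'
import mods; from mods import *
mods.TH=180
for k in range(2):
    c,im=shot("wrist"); ms=find("w",c,im)
    m=max(ms,key=lambda m:m[0][1])
    yaw=m[2]+np.pi*round((np.pi-m[2])/np.pi)
    bot.command_gripper(.05,50)
    bot.move_to([*m[0],.12],down(yaw)); bot.move_l([*m[0],.029],.12,until_force=6)
    bot.command_gripper(.0,50); p=sensors.get_ee_pos(); bot.move_l([p[0],p[1],.21],.2); print(sensors.get_width(),sensors.get_t())
    if sensors.get_width()<.015: break
    bot.move_l([*D,.21],.25); print(bot.move_l([*D,.10],.12,until_force=6),sensors.get_ee_pos())
    bot.command_gripper(.042); bot.move_l([*D,.22],.2)
    bot.move_to([.40,0.,.40],down(np.pi))
bot.move_to([.50,0.,.46],down(np.pi)); c,im=shot("wrist","w8"); print(sensors.get_t())
bot.set_joints([1.186,0.276,-0.026,1.268,0,1.467]); shot("side","d8"); shot("scene","s8")
E
python3 -c "
import cv2,numpy as np
a=cv2.imread('pics/w8.png');b=cv2.imread('pics/d8.png');s=cv2.imread('pics/s8.png')
r=lambda i:cv2.resize(i,(400,250))
cv2.imwrite('pics/c8.png',np.vstack([cv2.resize(a,(800,500))[100:,:][:350],np.hstack([r(b),r(s)])]))"
```

```text
0.01837537477397826 72.45
False [ 0.60977131 -0.01606884  0.10097032]
0.018631443059101978 80.3167
False [ 0.609778   -0.01617252  0.10093056]
85.175
```

View pics/c8.png

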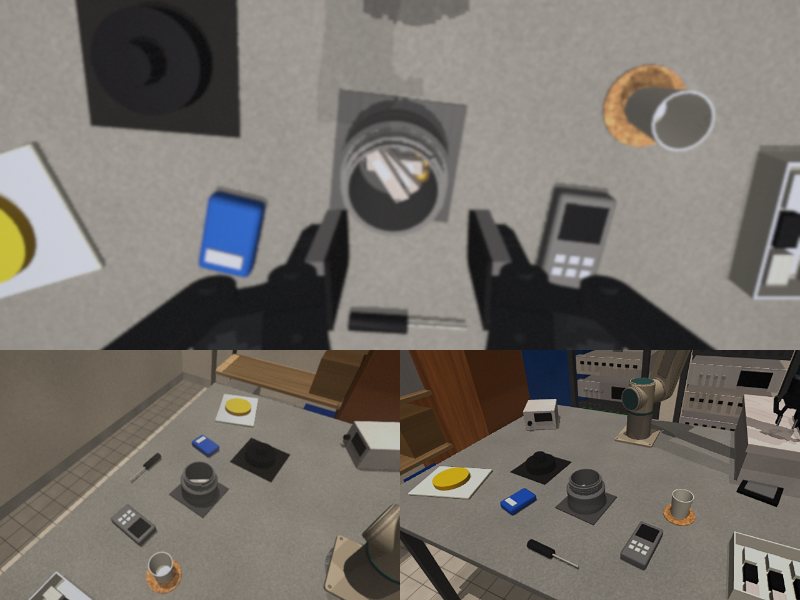

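The final views show the modules and plugs inside the drum and the lid knob up within the mat. The empty cup stands on the coaster, the bench is clear, and the meter and cassette are untouched.

```bash
python3 -c "
from bench import bot, viewer, sensors
print(sensors.get_t(),bot.close_job())"
```

```text
the job is handed in; nothing more can be done
87.8 None
```

The job is handed in at 87.8 s, verdict not shown: lid knob up on the mat, plugs and all three modules in the open drum, empty cup upright on the coaster, no spills seen, meter and cassette untouched.

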